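Sort the turned parts, then hold the loupe in focus over the finial

TASK

Sort the turned parts lying on the bench: put both mushroom-shaped drawer knobs into the square box, and lay the spindle flat in the long narrow tray. Then take the loupe off its rest by the handle and hold it right way up and level, its lens centred over the tip of the finial in the inspection stand and as high as the pointer of the collar on the stand's post, without shifting the collar and with the loupe touching nothing but the gripper. The job finishes while you are still holding the loupe there, steady; leave the sanding block, the mug and the bottle where they are.

Things in the scene. Friction and masses are not known exactly. Their poses are not given: they have to be found in the camera images.
- knob_a: first of two equal loose drawer knobs of pale wood, mushroom shape, 30 g, 31 mm high, standing on its foot (26 mm across); its widest part, a head 36 mm across with a straight rim, spans 15 to 26 mm above its underside. Origin: centre of the underside, z up along its axis
- knob_b: second drawer knob, the same as the first
- knob_a_mid (a point): point on the first knob's axis, 16 mm above its underside
- knob_b_mid (a point): point on the second knob's axis, 16 mm above its underside
- spindle: loose turned spindle of pale wood, 30 g, 100 mm long, lying along its own x; in the middle a square block 34 mm long and 18 x 18 mm, at each end a turned round part 33 mm long and at most 15 mm thick. Origin: centre of the underside of the square block, z up
- spindle_mid (a point): centre of the spindle's square block, 9 mm above its underside
- square_box: open plywood box fixed to the bench, 120 x 120 mm outside, 40 mm high, walls and floor 5 mm thick; for the knobs. Origin: centre of its underside, z up, sides along x and y. It and the long tray may stand in each other's place
- long_tray: open plywood tray fixed to the bench, 80 mm (its x) by 180 mm (its y) outside, 40 mm high, walls and floor 5 mm thick; for the spindle. Origin: centre of its underside, z up
- loupe: loose hand loupe, 80 g, lying level on its rest: a round lens in a dark steel ring 60 mm across and 10 mm high, with a straight pale wood handle 14 mm wide, 16 mm high, which runs along the loupe's -x from 40 to 140 mm from the lens axis. Origin: on the lens axis, at the height of the handle's underside (8 mm below the middle of the lens); z up through the lens
- lens (a point): middle of the loupe's lens
- loupe_grip (a point): middle of the free part of the handle, on its centre line, 88 mm from the middle of the lens along the loupe's -x and at the same height; the place to grip it across its 14 mm width (balance point of the loupe lies about 29 mm from here towards the lens)
- rest: dark wooden loupe rest fixed to the bench: a board 130 x 50 x 10 mm with two uprights, 10 mm thick (along x), 30 mm wide, 40 mm high over the bench, centred 44 mm either side of the origin along x; the handle lies across them, so 78 mm of handle is free between them, its underside 40 mm over the bench. Origin: middle of the underside, z up
- stand: inspection stand fixed to the bench: a dark wooden board 18 mm thick, 90 mm wide (y), from -60 to 110 mm in its own x; at the origin a steel cup with a pale turned finial upright in it, tip 86 mm over the bench; at x = +85 mm a steel post 8 mm thick that rises to 218 mm over the bench. Origin: underside, below the finial's tip, z up
- finial_tip (a point): top of the finial
- mark (a point): the focal height mark: middle of the brass collar on the stand's post, on the post's axis, level with the thin brass pointer (reaching 24 mm from the post's axis towards the finial). The collar is 20 mm across and 12 mm high and is set at a different height each time, 125 to 185 mm over the bench; it is held by friction and is not to be moved
- sanding_block: cork sanding block 80 x 50 x 30 mm, loose; leave alone. Origin: centre of the underside
- mug: white mug 76 mm across, 85 mm high, loose; leave alone. Origin: centre of the underside
- oil_bottle: amber bottle 56 mm across, 130 mm high, loose; leave alone. Origin: centre of the underside
Mind the look-alikes: they are no part of the job. Leave any black, red or yellow look-alike of the knob_a alone.

How it is judged:
On the way, in this order (a step that is already met when the one before it is completed fails the run):
1. both knobs lie in the square box and the spindle lies flat in the long tray, let go (x of knob_a_mid in the frame of square_box between -0.05 and 0.05 m and y of knob_a_mid in the frame of square_box between -0.05 and 0.05 m and z of each of knob_a_mid, knob_b_mid in the frame of square_box below 0.05 m and x of knob_b_mid in the frame of square_box between -0.05 and 0.05 m and y of knob_b_mid in the frame of square_box between -0.05 and 0.05 m and x of spindle_mid in the frame of long_tray between -0.033 and 0.033 m and y of spindle_mid in the frame of long_tray between -0.05 and 0.05 m and z of spindle_mid in the frame of long_tray below 0.03 m and angle between spindle's own x axis and vertical above 1.35 rad and linear speed of each of knob_a, knob_b, spindle below 0.03 m/s and contact force between the fingers and knob_a below 0.1 N and contact force between the fingers and knob_b below 0.1 N and contact force between the fingers and spindle below 0.1 N), for 0.2 s.
2. the loupe is held level over the finial at the marked height (z of lens in the frame of mark between -0.007 and 0.007 m and horizontal distance between lens and finial_tip below 0.01 m and angle between loupe's own z axis and vertical below 0.12 rad and contact force between the fingers and loupe above 1 N and contact force between loupe and stand below 0.1 N and contact force between loupe and rest below 0.1 N and contact force between loupe and oil_bottle below 0.1 N and linear speed of loupe below 0.02 m/s and angular speed of loupe below 0.2 rad/s), for 0.3 s.
At the end, for the whole second after the job is handed in: Knobs in the square box, spindle flat in the long tray, let go, at rest; the gripper holds the loupe still, within 0.12 rad of level, mid-lens within 7 mm of the mark in height and 10 mm of the finial tip horizontally, touching nothing else; collar moved under 5 mm (all of step 1 and all of step 2 and distance of mark from where it was at the start of the episode below 0.005 m); the arm keeps its last pose, push and grip.
It fails at once if the sanding block is moved by more than 30 mm (distance of sanding_block from where it was at the start of the episode above 0.03 m).
It fails at once if the mug is moved by more than 30 mm (distance of mug from where it was at the start of the episode above 0.03 m).
It fails at once if the bottle is moved by more than 30 mm (distance of oil_bottle from where it was at the start of the episode above 0.03 m).
It also fails if it takes over 69 s, if anything falls off the work surface, if the arm or the gripper's body presses on something with over 40 N, if the wrist force passes 120 N, or if a joint passes its speed limit or range.

ROBOT

A 6-joint arm with a two-finger parallel gripper is mounted at the origin on the work surface. World frame = base frame: x ahead of the robot, y to its left, z up, the work surface at z = 0. Lengths are in m, angles in rad, forces in N, time in s.
With the tool pointing down it reaches from about 0.35 to 0.85 m from the base axis. Payload 8.1 kg.
Tool frame: the origin (TCP) lies on the centre line of the jaws, within the pads' length; the fingertips stand 17 mm ahead of it and the grasp point (between the pads) lies 2 mm behind it; z points along the fingers, y is the line along which they close (so a half turn about z gives the same grasp; the last joint's range is limited). The gripper opens to 93 mm and grips with 3 to 60 N. Pads are 15 mm wide; open, the fingers measure 128 mm over their backs; the gripper's body (75 mm by 188 mm) begins 65 mm behind the grasp point.
Start: joints at [-1.415, 0.13, 1.488, -0, 1.523, -0.085], TCP at [0.143, -0.583, 0.236] pointing down, gripper open.
Joint ranges: [-2.96, 2.96], [-0.89, 2.26], [0.02, 2.5], [-1.34, 4.48], [0, 2.73], [-2.66, 2.66]. Speed limits (rad/s): [2.39, 2.39, 2.79, 3.14, 3.14, 3.14].

INTERFACE

Orientations are given as a rotation vector (axis times angle).
In Python, from plant import status, eyes, robot gives the robot as it stands. The module is installed in compiled form; this text tells all that it offers.
- The arm moves only by the tool servo_tool, never from a script. Its argument "plan" is text: rows parted by semicolons, each of 4 numbers parted by spaces: the shift along the tool's x, y, z in m, then the turn about the tool's z in degrees. A call has 1 to 12 rows; each row is the pose to reach, as a shift and turn from the pose commanded when the call began, along the tool's axes at that moment; what a row does not reach only later rows make up. A row lasts 1/12 s, in which the tool goes at most 41.7 mm and 7.16 degrees, less where a joint would pass 70% of its speed; a pose out of reach is approached as far as the arm can. A call with a gripper value outside its range is refused whole. "grip" is the closure, from -1 (fully open) to 1 (shut), set as the call begins (left out, the last holds). The fingers move at their own pace and stop on an object; "grip_force" is the grip in N (left out, the last holds). Time passes only in rows, so rows that repeat a pose let the fingers close. It gives the time, the measured TCP pose, the force, the opening and the grip force at its end, in the units of the state.
- status.read_state(): the state, without advancing time (a new reading comes with each control period).
- eyes.read_camera(name): name is "scene" or "top" or "wrist"; returns a dict with "image" (480x640x3 uint8, blue, green, red), "fovy" (degrees; the focal length in pixels is half the picture's height over the tangent of half this angle, whatever the lens; pixels are square), "cx", "cy" (the principal point, pixels), "world_from_camera" (4x4, takes a point from camera to world coordinates); the wrist camera has in their place "hand_eye" (4x4, takes a point from camera to tool coordinates, whose origin is the TCP and whose axes are the flange's). Camera axes: x right, y down, z forward; pixel columns grow to the right and rows downward; lengths in m; the calibration is good to about 2 mm. A picture is of the moment at which its call begins: read the wrist's pose just before it. There is no depth.
- robot.close_job(): hands the job in; it is judged then, once.
The state is a dict: "t": time; "q": joint angles; "dq": joint speeds; "joint_torque": joint torques, N m; "tool_pos": TCP position; "orientation": TCP orientation; "force": force on the tool from outside, world axes, zero at the start; "wrist_torque": the same for the moment, N m; "opening": finger opening in m; "gripper_force": force on a finger pad.
Only numpy, scipy, OpenCV 4.12 (cv2) and the standard library are available. Lean on these libraries where they do the work, as an engineer would, in place of code of your own. Each camera call takes 0.05 s, during which the arm holds its last target. There are 200 camera calls.

## Working session

There is one attempt and no reset: what is moved stays moved. The work goes in short steps, Python scripts to look and compute and a tool call to move; the robot and the scene stay as the last step left them, time stands still between calls to the robot, and variables do not carry over. Pictures are saved under pics/ and viewed, at most 13 in all, crops included, and the job is handed in when it is done.

Besides the shell and the picture viewer there is one more tool, called after "Emit:" as a command line: name --argument value ..., lists and objects as JSON in quotes. servo_tool: Moves the arm, as the interface text tells. Its arguments: {"type":"object","properties":{"plan":{"type":"string"},"grip":{"type":"number"},"grip_force":{"type":"number"}},"required":["plan"]}

```bash
mkdir -p pics; cat > h.py <<'E'
import numpy as np, cv2
from scipy.spatial.transform import Rotation as R
from plant import status, eyes, robot
def cam(name):
    s=status.read_state(); c=eyes.read_camera(name)
    if 'world_from_camera' in c: T=np.array(c['world_from_camera'])
    else:
        W=np.eye(4); W[:3,:3]=R.from_rotvec(s['orientation']).as_matrix(); W[:3,3]=s['tool_pos']
        T=W@np.array(c['hand_eye'])
    im=np.array(c['image']); f=im.shape[0]/2/np.tan(np.radians(c['fovy'])/2)
    return dict(im=im,f=f,cx=c['cx'],cy=c['cy'],T=T)
def ray(c,u,v):
    d=c['T'][:3,:3]@np.array([(u-c['cx'])/c['f'],(v-c['cy'])/c['f'],1]); return c['T'][:3,3],d/np.linalg.norm(d)
def onz(c,u,v,z):
    o,d=ray(c,u,v); return o+d*(z-o[2])/d[2]
def proj(c,p):
    q=c['T'][:3,:3].T@(np.asarray(p)-c['T'][:3,3]); return np.array([c['cx']+c['f']*q[0]/q[2],c['cy']+c['f']*q[1]/q[2]])
E
python3 - <<'E'
from h import *
import pickle
for n in ('scene','top'):
    c=cam(n); cv2.imwrite(f'pics/{n}0.png',c['im']); pickle.dump(c,open(n+'.pkl','wb'))
    print(n,c['f'],c['cx'],c['cy'],c['T'].round(3).tolist())
s=status.read_state(); print(s)
E
```

```text
scene 538.6298438568067 317.1923263453493 235.81007289729868 [[-0.618, 0.623, -0.479, 1.056], [0.786, 0.49, -0.377, 0.392], [-0.0, -0.61, -0.793, 0.912], [0.0, 0.0, 0.0, 1.0]]
top 467.67231699397695 320.2666962994596 228.17366562274194 [[0.028, -0.993, 0.116, 0.452], [-1.0, -0.028, 0.001, -0.0], [0.002, -0.116, -0.993, 1.223], [0.0, 0.0, 0.0, 1.0]]
{'t': 0.1, 'q': array([-1.41538367e+00,  1.31114636e-01,  1.48914575e+00,  3.53923350e-07,
        1.52299882e+00, -8.53830577e-02]), 'dq': array([-2.01526019e-05, -1.36709661e-03, -2.95316727e-03, -3.40846654e-04,
       -1.39849182e-03,  1.96214774e-03]), 'joint_torque': array([ 4.76992609e-04, -5.61341500e+01, -4.93094909e+01,  7.70650199e-02,
        2.91880203e-02, -4.37589779e-05]), 'tool_pos': array([ 0.14304284, -0.58220818,  0.23468853]), 'orientation': array([-3.11719695e+00, -3.77127805e-01,  9.10406166e-05]), 'force': array([-0.09933109, -0.23112152,  0.13590278]), 'wrist_torque': array([ 0.03581587, -0.01258787, -0.00013076]), 'gripper_force': 0.0, 'opening': 0.09264425737575684}
```

View pics/top0.png

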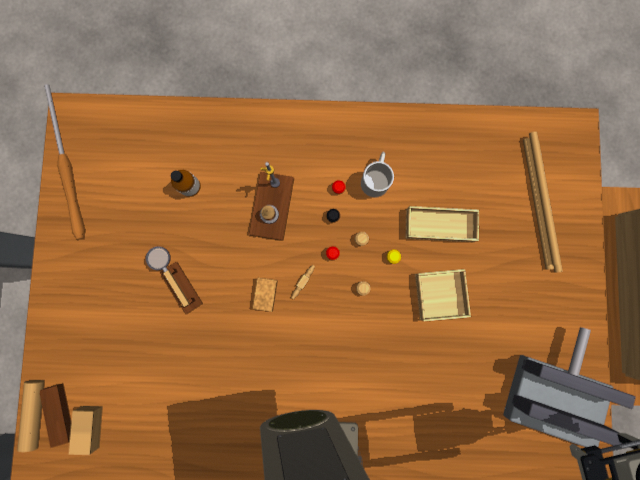

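View pics/scene0.png

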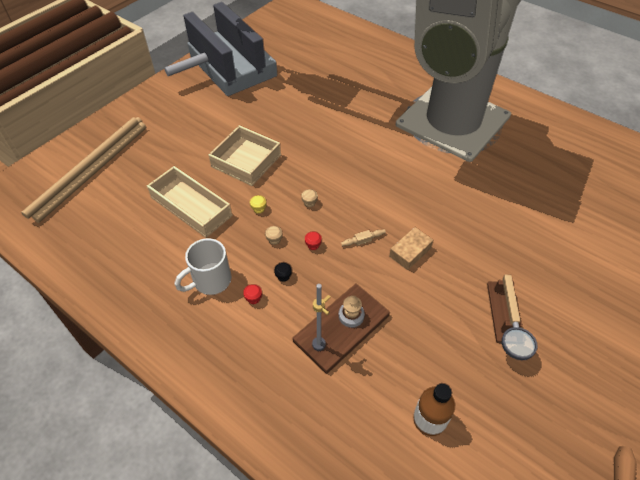

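Top view: pale knobs are at (361,239) and (363,289). The look-alikes are red (339,187) and (333,253), black (333,215) and yellow (394,257). The spindle is at (302,282), square box (443,295), long tray (443,224), stand (271,206), and the loupe lens (158,258) with its handle running towards (188,303). In the scene view the pale knobs are at (274,235) and (309,199). Only those two are pale wood, so I take them as the knobs and will confirm in a crop.

```bash
cat >> h.py <<'E'
def tri(c1,p1,c2,p2):
    o1,d1=ray(c1,*p1);o2,d2=ray(c2,*p2)
    t=np.linalg.lstsq(np.c_[d1,-d2],o2-o1,rcond=None)[0]; a=o1+d1*t[0];b=o2+d2*t[1]
    return (a+b)/2,np.linalg.norm(a-b)
def blob(c,p,lo,hi,r=30):
    hsv=cv2.cvtColor(c['im'],cv2.COLOR_BGR2HSV); m=cv2.inRange(hsv,np.array(lo),np.array(hi))
    w=np.zeros_like(m); cv2.circle(w,(int(p[0]),int(p[1])),r,255,-1); m&=w
    n,l,st,ce=cv2.connectedComponentsWithStats(m)
    k=1+np.argmax(st[1:,4]); mm=(l==k).astype(np.uint8)
    return ce[k],st[k],mm
E
python3 - <<'E'
from h import *
import pickle
t=pickle.load(open('top.pkl','rb'));s=pickle.load(open('scene.pkl','rb'))
H=lambda c,p:cv2.cvtColor(c['im'],cv2.COLOR_BGR2HSV)[p[1],p[0]].tolist()
for n,p in dict(knob=(361,239),knob2=(363,289),wood=(380,270),sp=(302,282),spend=(296,293),handle=(172,285),lens=(158,258),tray=(443,224),boxwall=(409,222),cork=(265,295)).items(): print(n,H(t,p))
for n,p in dict(knob=(274,235),wood=(330,215),sp=(364,239),handle=(511,290),ring=(503,344),tip=(352,298)).items(): print('s',n,H(s,p))
pairs=dict(k1=((361,239),(274,234)),k2=((363,289),(309,198)),sp=((302.5,282),(364,238)),lens=((158,258),(519,343)),tip=((268,212),(352,298)),
 collar=((269,170),(319,304)),bottle=((177,176),(442,392)),)
for n,(a,b) in pairs.items():
    p,e=tri(t,a,s,b); print(n,p.round(4),round(e,4))
a=cv2.resize(t['im'][160:330,240:480],None,fx=3.3,fy=3.3,interpolation=cv2.INTER_CUBIC)
cv2.imwrite('pics/crop1.png',a)
x=cv2.resize(s['im'][275:365,290:400],(440,360),interpolation=cv2.INTER_CUBIC)
y=cv2.resize(t['im'][235:325,140:230],(360,360),interpolation=cv2.INTER_CUBIC)
cv2.imwrite('pics/crop2.png',np.hstack([x,y]))
E
```

```text
knob [18, 133, 223]
knob2 [19, 128, 223]
wood [14, 183, 183]
sp [18, 137, 223]
spend [16, 139, 219]
handle [17, 140, 221]
lens [12, 39, 177]
tray [24, 101, 222]
boxwall [23, 101, 222]
cork [16, 158, 200]
s knob [18, 99, 229]
s wood [13, 136, 191]
s sp [17, 103, 124]
s handle [17, 101, 225]
s ring [120, 15, 67]
s tip [16, 103, 180]
k1 [ 0.5681 -0.1063  0.0188] 0.0021
k2 [ 0.4401 -0.1145  0.0131] 0.0027
sp [0.4528 0.0427 0.007 ] 0.0001
lens [0.5023 0.4057 0.0487] 0.0006
tip [0.6229 0.131  0.076 ] 0.0008
collar [0.7088 0.1227 0.1614] 0.0011
bottle [0.6967 0.3483 0.1222] 0.001
```

View pics/crop1.png

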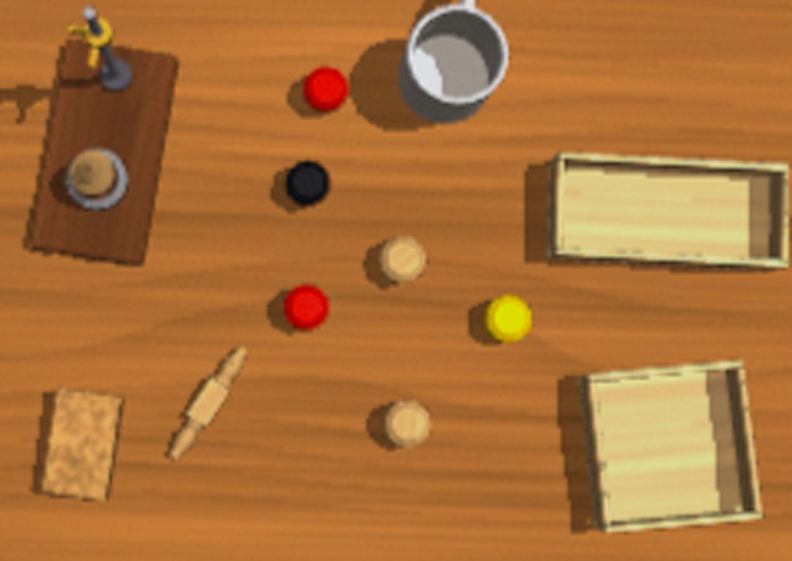

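View pics/crop2.png

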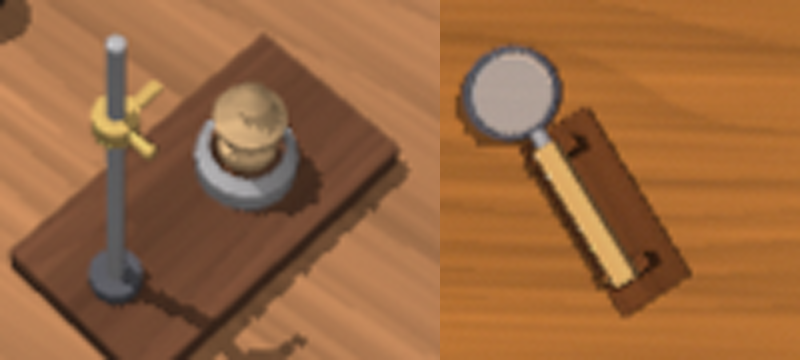

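Crop 1 confirms the pale knobs at top-view pixels (362,238) and (363,288). The neighbours are clearly coloured red, black and yellow. Crop 2 shows the collar with its pointer up-right towards the finial (about scene (330,299)). The loupe handle lies on its uprights.

```bash
python3 - <<'E'
from h import *
import pickle
t=pickle.load(open('top.pkl','rb'));s=pickle.load(open('scene.pkl','rb'))
P=([14,60,190],[22,158,255]); PS=([14,50,100],[22,118,255])
for n,a,b in (('k1',(361,239),(274,236)),('k2',(363,289),(309,200))):
    ca,sa,_=blob(t,a,*P,r=14); cb,sb,_=blob(s,b,*PS,r=14)
    print(n,ca.round(1),sa,cb.round(1),sb,onz(t,*ca,.026).round(4),onz(s,*cb,.02).round(4),tri(t,ca,s,cb)[0].round(4))
def axis(c,p,th,z,r):
    ce,st,m=blob(c,p,*th,r=r); (u,v),(w,h),an=cv2.minAreaRect(cv2.findNonZero(m))
    l=cv2.fitLine(cv2.findNonZero(m),cv2.DIST_L2,0,.01,.01).ravel()
    A=onz(c,l[2]-10*l[0],l[3]-10*l[1],z);B=onz(c,l[2]+10*l[0],l[3]+10*l[1],z);d=B-A
    q=onz(c,u,v,z); print('rect',ce.round(1),(u,v),(w,h),'len',(max(w,h)*np.linalg.norm(d)/20).round(4),'mid',q.round(4),'cen',onz(c,*ce,z).round(4),'ang',np.degrees(np.arctan2(d[1],d[0])).round(1))
axis(t,(302,282),P,.012,24); axis(t,(175,285),P,.056,30)
axis(s,(364,239),PS,.010,26); axis(s,(511,297),PS,.053,28)
# lens ring in top: grey/dark low saturation
for c,p,z in((t,(158,258),.053),(s,(519,343),.053)):
    ce,st,m=blob(c,p,[0,0,20],[180,75,255],r=22)
    cn=cv2.convexHull(max(cv2.findContours(m,0,2)[0],key=len)); e=cv2.fitEllipse(cn); print('lens',e,onz(c,*e[0],.048).round(4),st)
for n,cs in (('box',[(418,273),(466,270),(470,318),(421,321)]),('tray',[(408,207),(479,209),(478,241),(407,237)])):
    q=np.array([onz(t,*p,.04)[:2] for p in cs]); print(n,q.round(3).tolist(),q.mean(0).round(4),np.degrees(np.arctan2(*(q[1]-q[0])[::-1])).round(1),np.linalg.norm(np.roll(q,-1,0)-q,axis=1).round(3))
# stand: post line in scene, brass
for c,p,r in((s,(322,304),15),(t,(269,171),13)):
    ce,st,m=blob(c,p,[19,110,90],[32,255,255],r=r); print('brass',ce,st)
for nm,p in (('tip',[.6229,.131,.086]),('bot',[.35,.35,0])): print(nm,proj(t,p),proj(s,p))
E
```

```text
k1 [362.9 237.8] [358 232  11  12 102] [273.1 233.9] [265 226  17  19 226] [ 0.5702 -0.1096  0.026 ] [ 0.5704 -0.1082  0.02  ] [ 0.5703 -0.1095  0.019 ]
k2 [364.2 287.6] [359 282  12  12 106] [308.8 197. ] [301 189  17  18 212] [ 0.4431 -0.1152  0.026 ] [ 0.4435 -0.1141  0.02  ] [ 0.4427 -0.1155  0.0184]
rect [303.1 281. ] (302.8846130371094, 281.42303466796875) (6.37905216217041, 38.551666259765625) len 0.0986 mid [0.4543 0.0415 0.012 ] cen [0.4554 0.0409 0.012 ] ang -31.3
rect [175.5 288.1] (175.4442138671875, 288.0343322753906) (38.91423416137695, 5.044438362121582) len 0.0973 mid [0.4292 0.3547 0.056 ] cen [0.429  0.3545 0.056 ] ang -145.2
rect [362.9 237.3] (363.0943298339844, 237.33018493652344) (11.950366973876953, 45.603702545166016) len 0.1002 mid [0.4545 0.0414 0.01  ] cen [0.4546 0.0409 0.01  ] ang 148.8
rect [510.8 299.1] (510.5547180175781, 298.6990966796875) (50.22911834716797, 10.007820129394531) len 0.1058 mid [0.4316 0.3544 0.053 ] cen [0.432  0.3551 0.053 ] ang 34.5
lens ((158.1365966796875, 258.92724609375), (23.365293502807617, 26.343181610107422), 150.68606567382812) [0.5001 0.4051 0.048 ] [146 247  24  25 460]
lens ((518.583740234375, 341.5395202636719), (32.28867721557617, 39.474849700927734), 147.0975341796875) [0.4995 0.4041 0.048 ] [501 322  36  38 941]
box [[0.483, -0.249], [0.494, -0.37], [0.375, -0.379], [0.365, -0.257]] [ 0.4295 -0.3135] -84.8 [0.122 0.119 0.123 0.119]
tray [[0.651, -0.223], [0.651, -0.404], [0.569, -0.401], [0.574, -0.22]] [ 0.6113 -0.3121] -90.0 [0.182 0.082 0.181 0.077]
brass [320.65185185 305.52592593] [313 296  17  18 135]
brass [268.16666667 170.91666667] [261 165  13  15  72]
tip [267.68231385 211.3187351 ] [352.54757693 295.11153523]
bot [181.92286917 318.85347753] [519.22372466 283.53177257]
```

```bash
cat > go.py <<'E'
import sys
from h import *
def go(x,y,z,yaw):
    s=status.read_state(); M=R.from_rotvec(s['orientation']).as_matrix(); p=s['tool_pos']
    d=M.T@(np.array([x,y,z])-p); cur=np.degrees(np.arctan2(M[1,0],M[0,0])); t=-((yaw-cur+180)%360-180)
    print('t',round(s['t'],2),'pos',p.round(4),'yaw',cur.round(1),'op',round(s['opening'],4),'F',s['force'].round(1),'gf',round(s['gripper_force'],1),'q6',round(np.degrees(s['q'][5])),'| shift',(d*1000).round(1),'mm turn',t.round(1),'rows',max(np.linalg.norm(d)/.0417,abs(t)/7.16).round(1))
if __name__=='__main__': go(*map(float,sys.argv[1:5]))
E
python3 go.py .443 -.1148 .12 90
```

```text
t 0.1 pos [ 0.143  -0.5822  0.2347] yaw 13.8 op 0.0926 F [-0.1 -0.2  0.1] gf 0.0 q6 -5 | shift [ 402.8 -382.2  115.4] mm turn -76.2 rows 13.6
```

Emit:
servo_tool --plan "0.403 -0.382 0.115 -76.2;0.403 -0.382 0.115 -76.2;0.403 -0.382 0.115 -76.2;0.403 -0.382 0.115 -76.2;0.403 -0.382 0.115 -76.2;0.403 -0.382 0.115 -76.2;0.403 -0.382 0.115 -76.2;0.403 -0.382 0.115 -76.2;0.403 -0.382 0.115 -76.2;0.403 -0.382 0.115 -76.2;0.403 -0.382 0.115 -76.2;0.403 -0.382 0.115 -76.2" --grip -0.4 --grip_force 25

```text
t: 1.1
tool_pos: [0.4083, -0.1689, 0.1338]
orientation: [2.215, 2.227, 0.0]
force: [0.1, -0.4, -0.4]
opening: 0.0651
gripper_force: 0.0
```

```bash
python3 go.py .443 -.1148 .12 90
```

```text
t 1.1 pos [ 0.4083 -0.1689  0.1338] yaw 90.3 op 0.0651 F [ 0.1 -0.4 -0.4] gf 0.0 q6 -29 | shift [53.9 35.  13.7] mm turn 0.3 rows 1.6
```

Emit:
servo_tool --plan "0.036 0.023 0 0;0.036 0.023 0 0;0.036 0.023 0 0;0.036 0.023 0 0;0.036 0.023 0 0"

```text
t: 1.52
tool_pos: [0.4303, -0.1359, 0.1342]
orientation: [-2.223, -2.22, 0.001]
force: [0.2, -0.6, 0.2]
opening: 0.0652
gripper_force: 0.0
```

```bash
python3 - <<'E'
from h import *
from go import go
c=cam('wrist'); cv2.imwrite('pics/w1.png',c['im']); print(c['f'],proj(c,[.443,-.1148,.026]))
go(.443,-.1148,.024,90)
E
```

```text
409.89074811493975 [343.41105986 209.29785329]
t 1.57 pos [ 0.4303 -0.1362  0.1343] yaw 89.9 op 0.0651 F [-0.7  0.1 -0.1] gf 0.0 q6 -24 | shift [ 21.4  12.7 110.2] mm turn -0.1 rows 2.7
```

View pics/w1.png

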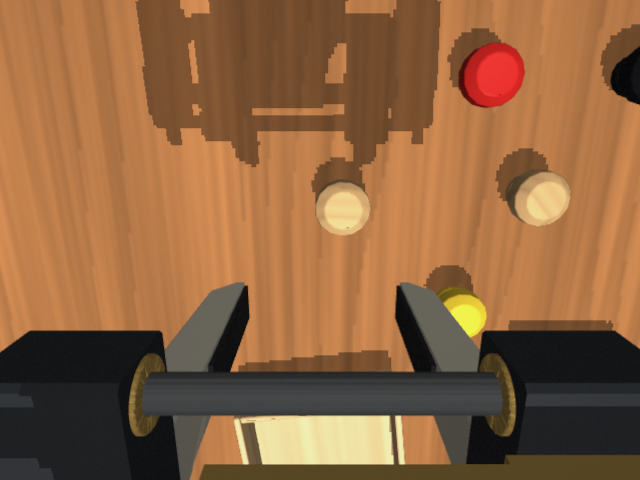

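The wrist view shows the pale knob_b candidate at (343,209), matching its predicted (343.4,209.3). The other pale knob is at (541,198). I go down on this one.

Emit:
servo_tool --plan "0.021 0.013 0.04 0;0.021 0.013 0.08 0;0.021 0.013 0.11 0;0.021 0.013 0.11 0;0.021 0.013 0.11 0;0.021 0.013 0.11 0"

```text
t: 2.07
tool_pos: [0.4436, -0.115, 0.0247]
orientation: [-2.224, -2.219, 0.0]
force: [-0.7, 0.2, 1.0]
opening: 0.0654
gripper_force: 0.0
```

Emit:
servo_tool --plan "0 0 0 0;0 0 0 0;0 0 0 0;0 0 0 0;0 0 0 0;0 0 0 0" --grip 0.8

```text
t: 2.57
tool_pos: [0.4442, -0.114, 0.0247]
orientation: [2.221, 2.221, 0.0]
force: [0.0, -1.0, 3.0]
opening: 0.0348
gripper_force: 25.0
```

Emit:
servo_tool --plan "0 0 -0.04 0;0 0 -0.075 0;0 0 -0.075 0;0 0 -0.075 0"

```text
t: 2.9
tool_pos: [0.446, -0.1145, 0.1018]
orientation: [2.218, 2.218, 0.004]
force: [-0.4, -0.1, -1.1]
opening: 0.035
gripper_force: 25.0
```

```bash
python3 go.py .428 -.284 .10 90
```

```text
t 2.9 pos [ 0.446  -0.1145  0.1018] yaw 90.0 op 0.035 F [-0.4 -0.1 -1.1] gf 25.0 q6 -21 | shift [-169.5  -18.     2.1] mm turn 0.0 rows 4.1
```

Emit:
servo_tool --plan "-0.04 -0.005 0 0;-0.08 -0.01 0 0;-0.12 -0.015 0 0;-0.17 -0.018 0 0;-0.17 -0.018 0 0;-0.17 -0.018 0.03 0;-0.17 -0.018 0.069 0;-0.17 -0.018 0.069 0;-0.17 -0.018 0.069 0;-0.17 -0.018 0.069 0"

```text
t: 3.73
tool_pos: [0.4253, -0.283, 0.0297]
orientation: [-2.22, -2.22, 0.0]
force: [1.2, 0.2, 0.3]
opening: 0.0346
gripper_force: 25.0
```

Emit:
servo_tool --plan "0 0 0 0;0 0 0 0;0 0 0 0;0 0 0 0;0 0 -0.04 0;0 0 -0.08 0;0 0 -0.08 0;0 0 -0.08 0" --grip 0

```text
t: 4.4
tool_pos: [0.4281, -0.2856, 0.1141]
orientation: [2.216, 2.216, 0.001]
force: [0.1, -0.6, -0.2]
opening: 0.0467
gripper_force: 0.0
```

```bash
python3 go.py .5702 -.1092 .10 90
```

```text
t 4.4 pos [ 0.4281 -0.2856  0.1141] yaw 90.0 op 0.0467 F [ 0.1 -0.6 -0.2] gf 0.0 q6 -39 | shift [176.5 142.1  14. ] mm turn 0.0 rows 5.4
```

Emit:
servo_tool --plan "0.035 0.028 0 0;0.07 0.056 0 0;0.105 0.085 0 0;0.14 0.113 0 0;0.1765 0.142 0 0;0.1765 0.142 0.014 0;0.1765 0.142 0.014 0;0.1765 0.142 0.014 0;0.1765 0.142 0.014 0" --grip -0.4

```text
t: 5.15
tool_pos: [0.5668, -0.1075, 0.0952]
orientation: [-2.22, -2.22, 0.002]
force: [0.2, -0.5, 0.5]
opening: 0.0651
gripper_force: 0.0
```

```bash
python3 - <<'E'
from h import *
from go import go
go(.5702,-.1092,.024,90)
c=cam('wrist');go(.5702,-.1092,.024,90)
q=proj(c,[.5702,-.1092,.026]); b=blob(c,q,[14,50,190],[24,158,255],r=45); print(q,b[0],b[1])
E
```

```text
t 5.15 pos [ 0.5668 -0.1075  0.0952] yaw 90.0 op 0.0651 F [ 0.2 -0.5  0.5] gf 0.0 q6 -16 | shift [-1.7  3.6 71.2] mm turn 0.0 rows 1.7
t 5.2 pos [ 0.5671 -0.1081  0.0958] yaw 90.0 op 0.0651 F [ 0.8  0.3 -0.2] gf 0.0 q6 -16 | shift [-1.1  3.2 71.8] mm turn -0.0 rows 1.7
[330.10112305 263.56327121] [329.43294881 262.53460707] [ 298  234   64   66 2774]
```

Knob position confirmed to about 1 mm, so I grasp it.

Emit:
servo_tool --plan "-0.001 0.003 0.036 0;-0.001 0.003 0.071 0;-0.001 0.003 0.071 0;-0.001 0.003 0.071 0;-0.001 0.003 0.071 0"

```text
t: 5.62
tool_pos: [0.5713, -0.1093, 0.0269]
orientation: [2.222, 2.219, 0.001]
force: [0.7, -1.1, 0.5]
opening: 0.0652
gripper_force: 0.0
```

Emit:
servo_tool --plan "0 0 0 0;0 0 0 0;0 0 0 0;0 0 0 0;0 0 0 0;0 0 0 0" --grip 0.8

```text
t: 6.12
tool_pos: [0.5713, -0.1084, 0.026]
orientation: [2.221, 2.221, 0.001]
force: [-1.0, -0.7, 3.8]
opening: 0.0349
gripper_force: 25.0
```

Emit:
servo_tool --plan "0 0 -0.04 0;0 0 -0.075 0;0 0 -0.075 0;0 0 -0.075 0"

```text
t: 6.45
tool_pos: [0.5732, -0.1089, 0.1034]
orientation: [2.218, 2.218, 0.005]
force: [-0.1, -1.5, -0.2]
opening: 0.0347
gripper_force: 25.0
```

```bash
python3 go.py .4305 -.342 .10 90
```

```text
t 6.45 pos [ 0.5732 -0.1089  0.1034] yaw 90.0 op 0.0347 F [-0.1 -1.5 -0.2] gf 25.0 q6 -16 | shift [-233.1 -142.7    3. ] mm turn 0.0 rows 6.6
```

Emit:
servo_tool --plan "-0.034 -0.021 0 0;-0.068 -0.042 0 0;-0.102 -0.063 0 0;-0.136 -0.084 0 0;-0.17 -0.105 0 0;-0.204 -0.125 0 0;-0.233 -0.143 0 0;-0.233 -0.143 0.01 0;-0.233 -0.143 0.04 0;-0.233 -0.143 0.069 0;-0.233 -0.143 0.069 0;-0.233 -0.143 0.069 0"

```text
t: 7.45
tool_pos: [0.4261, -0.3392, 0.0285]
orientation: [-2.217, -2.217, 0.0]
force: [-0.6, 0.0, -0.6]
opening: 0.0346
gripper_force: 25.0
```

Emit:
servo_tool --plan "0 0 0 0;0 0 0 0;0 0 0 0;0 0 0 0;0 0 -0.04 0;0 0 -0.08 0;0 0 -0.08 0;0 0 -0.08 0" --grip 0

```text
t: 8.12
tool_pos: [0.4301, -0.3434, 0.1155]
orientation: [2.216, 2.216, 0.0]
force: [-1.0, 0.5, -0.5]
opening: 0.0461
gripper_force: 0.0
```

```bash
python3 go.py .4545 .0413 .10 148.6
```

```text
t 8.12 pos [ 0.4301 -0.3434  0.1155] yaw 90.0 op 0.0461 F [-1.   0.5 -0.5] gf 0.0 q6 -44 | shift [384.7  24.4  13.6] mm turn -58.6 rows 9.3
```

Emit:
servo_tool --plan "0.385 0.0245 0.004 -58.6;0.385 0.0245 0.004 -58.6;0.385 0.0245 0.004 -58.6;0.385 0.0245 0.004 -58.6;0.385 0.0245 0.004 -58.6;0.385 0.0245 0.004 -58.6;0.385 0.0245 0.004 -58.6;0.385 0.0245 0.004 -58.6;0.385 0.0245 0.004 -58.6;0.385 0.0245 0.004 -58.6;0.385 0.0245 0.004 -58.6;0.385 0.0245 0.004 -58.6"

```text
t: 9.12
tool_pos: [0.4518, 0.0439, 0.1065]
orientation: [-0.847, -3.024, 0.001]
force: [-1.1, -0.7, -0.2]
opening: 0.0465
gripper_force: 0.0
```

```bash
python3 - <<'E'
from h import *
from go import go
c=cam('top')
for p in ((.428,-.284),(.4305,-.342)):
    q=proj(c,[*p,.03]); print(q)
c=cam('wrist');go(.4545,.0413,.021,148.6)
q=proj(c,[.4545,.0413,.012]); 
ce,st,m=blob(c,q,[14,50,185],[24,150,255],r=170); print(q,ce,st)
l=cv2.fitLine(cv2.findNonZero(m),cv2.DIST_L2,0,.01,.01).ravel()
A=onz(c,l[2]-10*l[0],l[3]-10*l[1],.012);B=onz(c,l[2]+10*l[0],l[3]+10*l[1],.012);d=B-A;print(np.degrees(np.arctan2(d[1],d[0])),onz(c,*ce,.012))
cv2.imwrite('pics/w2.png',c['im'])
E
```

```text
[431.0238586  295.51677697]
[453.96002008 295.16587897]
t 9.22 pos [0.4521 0.0425 0.1068] yaw 148.5 op 0.0463 F [0.4 0.1 0. ] gf 0.0 q6 -60 | shift [-2.7  0.3 85.8] mm turn -0.1 rows 2.1
[322.55656099 253.32312929] [320.3725851 271.724931 ] [ 306  232   30   97 2174]
148.27948799873934 [0.46435524 0.03365921 0.012     ]
```

View pics/w2.png

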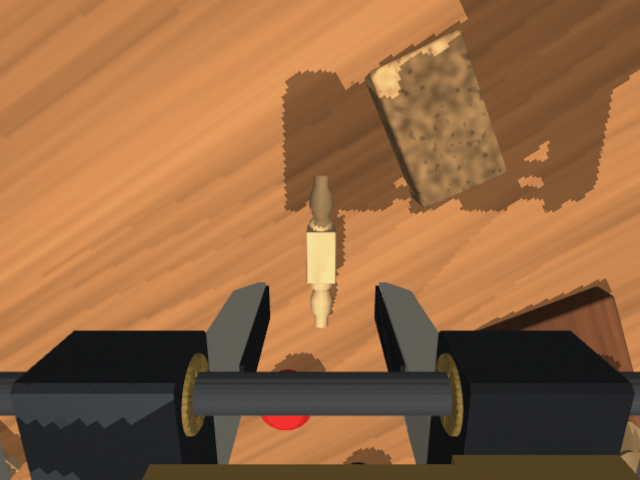

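The wrist view shows the spindle's square block centred at (321,257), aligned with the tool and between the fingers. I go down.

Emit:
servo_tool --plan "-0.003 0 0.04 0;-0.003 0 0.08 0;-0.003 0 0.087 0;-0.003 0 0.087 0;-0.003 0 0.087 0;-0.003 0 0.087 0"

```text
t: 9.72
tool_pos: [0.455, 0.0409, 0.0205]
orientation: [-0.853, -3.023, 0.0]
force: [0.3, 0.6, 0.7]
opening: 0.0466
gripper_force: 0.0
```

Emit:
servo_tool --plan "0 0 0 0;0 0 0 0;0 0 0 0;0 0 0 0;0 0 0 0;0 0 0 0" --grip 0.95

```text
t: 10.22
tool_pos: [0.455, 0.0421, 0.0204]
orientation: [0.85, 3.024, -0.0]
force: [-0.9, -0.1, 1.2]
opening: 0.0179
gripper_force: 25.0
```

Emit:
servo_tool --plan "0 0 -0.04 0;0 0 -0.08 0;0 0 -0.08 0;0 0 -0.08 0;0 0 -0.08 0"

```text
t: 10.63
tool_pos: [0.455, 0.0422, 0.1002]
orientation: [0.85, 3.024, 0.0]
force: [0.6, 0.9, -0.5]
opening: 0.0178
gripper_force: 25.0
```

```bash
python3 - <<'E'
from h import *
from go import go
go(.6113,-.3121,.10,90)
c=cam('top')
hsv=cv2.cvtColor(c['im'],cv2.COLOR_BGR2HSV); m=cv2.inRange(hsv,np.array([20,70,120]),np.array([32,140,255])); m[:,:395]=0;m[:,490:]=0;m[:195]=0;m[255:]=0
m=cv2.morphologyEx(m,cv2.MORPH_CLOSE,np.ones((5,5)))
b=cv2.minAreaRect(cv2.findNonZero(m)); print(b); q=np.array([onz(c,*p,.04)[:2] for p in cv2.boxPoints(b)]); print(q.round(3).tolist(),q.mean(0))
cv2.imwrite('pics/t2.png',cv2.resize(c['im'][190:330,390:500],None,fx=4,fy=4,interpolation=cv2.INTER_CUBIC))
E
```

```text
t 10.63 pos [0.455  0.0422 0.1002] yaw 148.6 op 0.0178 F [ 0.6  0.9 -0.5] gf 25.0 q6 -60 | shift [-3.18e+02 -2.21e+02  3.00e-01] mm turn 58.6 rows 9.3
((443.36309814453125, 222.96461486816406), (71.05709838867188, 30.9522705078125), 3.1798300743103027)
[[0.575, -0.221], [0.655, -0.224], [0.65, -0.406], [0.57, -0.401]] [ 0.61266548 -0.3130253 ]
```

View pics/t2.png

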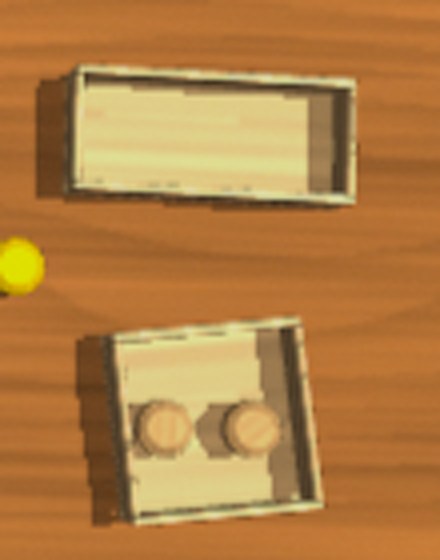

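Both knobs stand inside the square box. Next is the tray.

Emit:
servo_tool --plan "-0.319 -0.222 -0.01 60;-0.319 -0.222 -0.01 60;-0.319 -0.222 -0.01 60;-0.319 -0.222 -0.01 60;-0.319 -0.222 -0.01 60;-0.319 -0.222 -0.01 60;-0.319 -0.222 -0.01 60;-0.319 -0.222 -0.01 60;-0.319 -0.222 -0.01 60;-0.319 -0.222 -0.01 60;-0.319 -0.222 -0.01 60;-0.319 -0.222 -0.01 60"

```text
t: 11.68
tool_pos: [0.6103, -0.3135, 0.1074]
orientation: [-2.247, -2.19, 0.001]
force: [-0.5, 0.0, -1.3]
opening: 0.0176
gripper_force: 25.0
```

Emit:
servo_tool --plan "0 0 0 0;0 0 0 0;0 0 0 0"

```text
t: 11.93
tool_pos: [0.6113, -0.3121, 0.11]
orientation: [-2.246, -2.195, 0.0]
force: [-0.1, -0.3, -0.9]
opening: 0.0177
gripper_force: 25.0
```

```bash
python3 go.py .612 -.3125 .028 88.6
```

```text
t 11.93 pos [ 0.6113 -0.3121  0.11  ] yaw 88.7 op 0.0177 F [-0.1 -0.3 -0.9] gf 25.0 q6 -30 | shift [-0.5  0.8 81.9] mm turn 0.1 rows 2.0
```

Emit:
servo_tool --plan "0 0.001 0.03 0;0 0.001 0.06 0;0 0.001 0.081 0;0 0.001 0.081 0;0 0.001 0.081 0;0 0.001 0.081 0"

```text
t: 12.43
tool_pos: [0.613, -0.3133, 0.0305]
orientation: [2.247, 2.194, 0.0]
force: [-0.1, 0.5, -1.1]
opening: 0.0176
gripper_force: 25.0
```

Emit:
servo_tool --plan "0 0 0 0;0 0 0 0;0 0 0 0;0 0 0 0;0 0 -0.02 0;0 0 -0.05 0;0 0 -0.09 0;0 0 -0.13 0;0 0 -0.13 0" --grip 0.45

```text
t: 13.18
tool_pos: [0.6169, -0.3162, 0.1709]
orientation: [2.238, 2.184, 0.006]
force: [1.1, -0.7, 1.7]
opening: 0.0255
gripper_force: 0.0
```

```bash
python3 go.py .4278 .354 .16 90
```

```text
t 13.18 pos [ 0.6169 -0.3162  0.1709] yaw 88.6 op 0.0255 F [ 1.1 -0.7  1.7] gf 0.0 q6 -30 | shift [ 665.4 -205.5    3.2] mm turn -1.4 rows 16.7
```

Emit:
servo_tool --plan "0.666 -0.205 0 54;0.666 -0.205 0 54;0.666 -0.205 0 54;0.666 -0.205 0 54;0.666 -0.205 0 54;0.666 -0.205 0 54;0.666 -0.205 0 54;0.666 -0.205 0 54;0.666 -0.205 0 54;0.666 -0.205 0 54;0.666 -0.205 0 54;0.666 -0.205 0 54" --grip 0

```text
t: 14.18
tool_pos: [0.4777, 0.1656, 0.1598]
orientation: [3.0, 0.934, 0.002]
force: [-0.3, 0.4, -0.5]
opening: 0.0464
gripper_force: 0.0
```

```bash
python3 - <<'E'
from h import *
from go import go
go(.4278,.354,.12,35.1)
c=cam('top')
a=cv2.resize(c['im'][195:325,390:490],None,fx=4,fy=4,interpolation=cv2.INTER_CUBIC); cv2.imwrite('pics/t3.png',a)
E
```

```text
t 14.18 pos [0.4777 0.1656 0.1598] yaw 34.6 op 0.0464 F [-0.3  0.4 -0.5] gf 0.0 q6 69 | shift [  65.8 -183.4   39.8] mm turn -0.5 rows 4.8
```

View pics/t3.png

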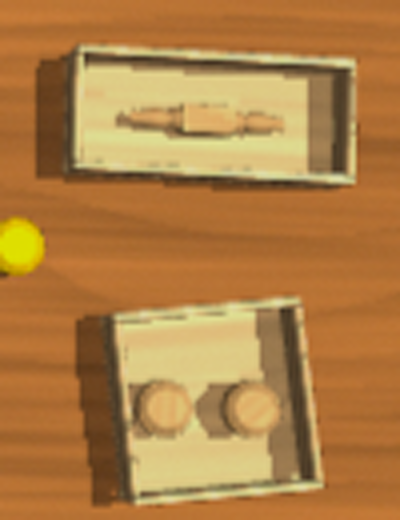

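The spindle lies flat and centred in the tray, and both knobs are in the box. Next is the loupe.

Emit:
servo_tool --plan "0.014 -0.038 0 -0.5;0.027 -0.077 0 -0.5;0.04 -0.115 0 -0.5;0.053 -0.15 0 -0.5;0.065 -0.183 0 -0.5;0.065 -0.183 0.03 -0.5;0.065 -0.183 0.03 -0.5;0.065 -0.183 0.03 -0.5;0.065 -0.183 0.03 -0.5"

```text
t: 14.98
tool_pos: [0.4283, 0.3506, 0.1297]
orientation: [2.995, 0.946, -0.001]
force: [0.0, -0.9, 0.7]
opening: 0.0468
gripper_force: 0.0
```

```bash
python3 - <<'E'
from h import *
from go import go
go(.4278,.354,.12,35.1)
c=cam('wrist'); go(.4278,.354,.046,35.1); cv2.imwrite('pics/w3.png',c['im'])
print(proj(c,[.4998,.4046,.048]),proj(c,[.4278,.354,.056]))
E
```

```text
t 14.98 pos [0.4283 0.3506 0.1297] yaw 35.1 op 0.0468 F [ 0.  -0.9  0.7] gf 0.0 q6 89 | shift [ 1.6 -3.   9.7] mm turn -0.0 rows 0.2
t 15.03 pos [0.4288 0.3508 0.1304] yaw 35.0 op 0.0468 F [0.6 0.2 0.6] gf 0.0 q6 89 | shift [ 0.9 -3.3 84.4] mm turn -0.1 rows 2.0
[317.38129149  93.08754873] [317.83096228 253.81921036]
```

View pics/w3.png

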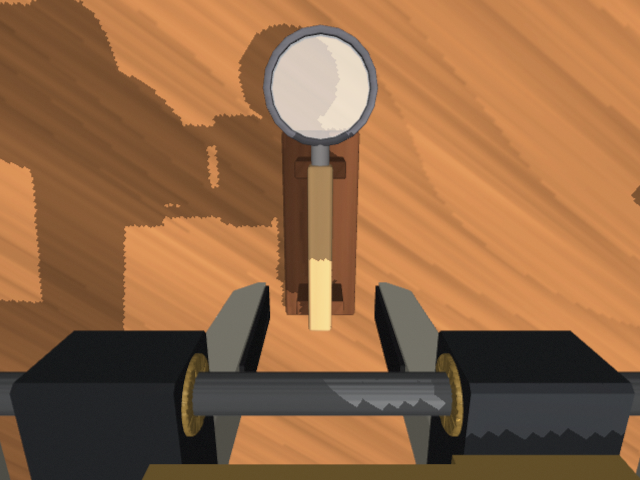

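The wrist view shows the lens ring centred at (320.5,85), against a predicted (317,93). The handle runs from (320,165) to (320,330) and the uprights are near rows 167 and 293. I refine the grip point from this.

```bash
python3 - <<'E'
from h import *
from go import go
c=cam('wrist')
hsv=cv2.cvtColor(c['im'],cv2.COLOR_BGR2HSV); m=cv2.inRange(hsv,np.array([0,0,20]),np.array([180,70,255]));m[152:]=0;m[:,:250]=0;m[:,390:]=0
e=cv2.fitEllipse(cv2.convexHull(max(cv2.findContours(m,0,2)[0],key=len)));print(e)
L=onz(c,*e[0],.050);A=onz(c,320.5,165,.056);B=onz(c,319.5,330,.056)
print(L,A,B,np.linalg.norm(A-L),np.linalg.norm(B-L),np.degrees(np.arctan2(*(L-B)[1::-1])))
M=(A+B)/2; u=(A-B)/np.linalg.norm(A-B); print('gripL',L-.088*u,'gripH',M+.002*u)
for v in (167,293): print(onz(c,320,v,.04))
E
```

```text
((319.2846984863281, 87.92266082763672), (112.835693359375, 122.98009490966797), 1.1030528545379639)
[0.5031328  0.40537973 0.05      ] [0.47088858 0.38201861 0.056     ] [0.38842212 0.32508457 0.056     ] 0.04026700324334018 0.1401493908488502 34.991244139742584
gripL [0.43071496 0.35538317 0.05      ] gripH [0.43130121 0.35468788 0.056     ]
[0.46825232 0.3805883  0.04      ]
[0.40284008 0.33486897 0.04      ]
```

```bash
python3 go.py .431 .355 .046 34.9
```

```text
t 15.08 pos [0.4291 0.3509 0.1307] yaw 35.0 op 0.0466 F [ 0.2  0.8 -0.5] gf 0.0 q6 89 | shift [ 3.8 -2.3 84.7] mm turn 0.1 rows 2.0
```

Emit:
servo_tool --plan "0.004 -0.0023 0.02 0;0.004 -0.0023 0.05 0;0.004 -0.0023 0.085 0;0.004 -0.0023 0.085 0;0.004 -0.0023 0.085 0;0.004 -0.0023 0.085 0"

```text
t: 15.58
tool_pos: [0.4312, 0.3559, 0.0465]
orientation: [-2.995, -0.946, -0.003]
force: [0.7, 1.1, 1.2]
opening: 0.0461
gripper_force: 0.0
```

Emit:
servo_tool --plan "0 0 0 0;0 0 0 0;0 0 0 0;0 0 0 0;0 0 0 0;0 0 0 0" --grip 0.98 --grip_force 45

```text
t: 16.08
tool_pos: [0.4302, 0.3558, 0.0447]
orientation: [-2.995, -0.947, -0.001]
force: [-0.3, -0.5, 2.2]
opening: 0.0132
gripper_force: 45.0
```

Emit:
servo_tool --plan "0 0 -0.02 0;0 0 -0.06 0;0 0 -0.1 0;0 0 -0.114 0;0 0 -0.114 0;0 0 -0.114 0;0 0 -0.114 0"

```text
t: 16.67
tool_pos: [0.429, 0.3551, 0.1565]
orientation: [2.995, 0.947, -0.004]
force: [0.3, -0.3, -1.4]
opening: 0.0136
gripper_force: 45.0
```

```bash
python3 - <<'E'
from h import *
from go import go
c=cam('wrist'); go(.535,.139,.16,-5)
hsv=cv2.cvtColor(c['im'],cv2.COLOR_BGR2HSV)
cv2.imwrite('pics/w4.png',c['im']); print(c['T'].round(4).tolist())
import pickle
t=pickle.load(open('top.pkl','rb'));s=pickle.load(open('scene.pkl','rb'))
# collar: compare candidate heights along post axis
for xy in ((.6225,.1315),):
  print('tip',proj(t,[*xy,.086]),proj(s,[*xy,.086]))
# post top & base in scene/top: print grey column centres
for r in range(284,346,4):
    row=s['im'][r,305:335].astype(int); sat=row.max(1)-row.min(1); k=np.where((sat<25)&(row.mean(1)<150))[0]+305; print(r,k.min() if len(k) else None,k.max() if len(k) else None,end='; ')
E
```

```text
t 16.72 pos [0.4287 0.3548 0.1559] yaw 35.1 op 0.0138 F [-0.1 -0.8 -1.3] gf 45.0 q6 89 | shift [-37.1 237.7  -3.9] mm turn 40.1 rows 5.8
[[0.575, -0.7838, -0.2344, 0.4928], [-0.8181, -0.551, -0.1644, 0.4008], [-0.0003, 0.2863, -0.9581, 0.3065], [0.0, 0.0, 0.0, 1.0]]
tip [267.47232932 211.47389767] [352.90649004 295.10894243]
284 None None; 288 317 320; 292 317 320; 296 317 320; 300 317 320; 304 318 320; 308 None None; 312 317 320; 316 317 320; 320 317 320; 324 317 320; 328 317 320; 332 317 320; 336 317 320; 340 313 324; 344 312 325;
```

View pics/w4.png

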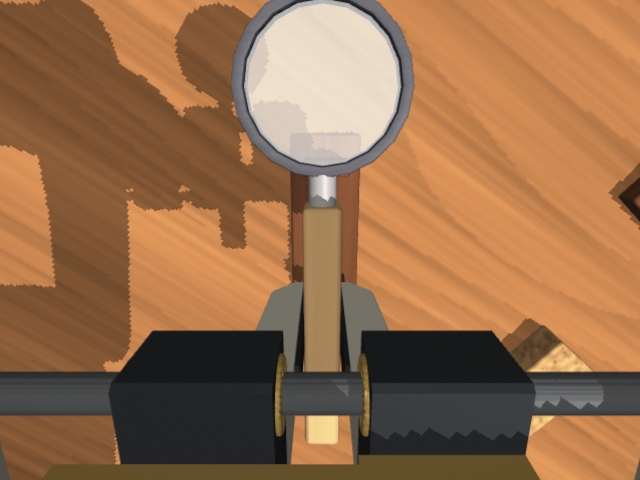

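The wrist view shows the loupe held straight in the gripper, lens ring centred near (322,80), clear of the rest. Now I measure the collar and tip precisely.

```bash
python3 - <<'E'
from h import *
import pickle
t=pickle.load(open('top.pkl','rb'));s=pickle.load(open('scene.pkl','rb'))
print('scene col 317-320 hsv');hs=cv2.cvtColor(s['im'],cv2.COLOR_BGR2HSV)
for r in range(280,316): print(r,hs[r,316:322].tolist()) if r in range(282,290) or r in range(294,314) else 0
m=cv2.inRange(hs,np.array([19,110,90]),np.array([32,255,255]));print('\n'.join(''.join('#' if v else '.' for v in m[r,308:336]) for r in range(290,318)))
ht=cv2.cvtColor(t['im'],cv2.COLOR_BGR2HSV);m=cv2.inRange(ht,np.array([21,90,60]),np.array([34,255,255]));print('\n'.join(''.join('#' if v else '.' for v in m[r,255:285]) for r in range(158,186)))
T=onz(s,318.5,285.5,.218);print('posttop scene',T)
x,y=T[:2]
for z in (.012,.125,.14,.15,.155,.16,.165,.17,.185,.218): print(z,proj(s,[x,y,z]).round(1),proj(t,[x,y,z]).round(1))
# finial head silhouette: pale in scene
ce,st,mm=blob(s,(352,305),[12,60,60],[22,255,255],r=12);print(ce,st)
ce,st,mm=blob(t,(268,212),[12,60,60],[22,200,255],r=9);print(ce,st)
E
```

```text
scene col 317-320 hsv
282 [[13, 135, 164], [13, 137, 164], [13, 137, 166], [13, 136, 169], [13, 137, 173], [13, 138, 176]]
283 [[13, 136, 161], [12, 117, 163], [13, 87, 168], [13, 95, 167], [13, 123, 166], [13, 138, 170]]
284 [[11, 99, 163], [11, 40, 178], [8, 15, 183], [9, 18, 182], [9, 35, 176], [12, 101, 166]]
285 [[10, 61, 160], [6, 7, 192], [150, 1, 190], [160, 4, 189], [0, 10, 182], [12, 65, 168]]
286 [[10, 55, 168], [160, 4, 198], [150, 3, 193], [150, 3, 189], [0, 9, 179], [11, 62, 157]]
287 [[12, 81, 151], [150, 2, 143], [150, 2, 162], [150, 3, 165], [0, 9, 143], [12, 84, 130]]
288 [[12, 98, 141], [150, 3, 96], [150, 2, 111], [150, 5, 113], [6, 13, 102], [12, 96, 120]]
289 [[12, 98, 140], [150, 3, 90], [135, 6, 90], [135, 6, 91], [9, 19, 92], [12, 97, 123]]
294 [[12, 98, 138], [0, 0, 91], [150, 3, 91], [135, 6, 91], [9, 19, 93], [12, 104, 133]]
295 [[13, 98, 140], [165, 6, 92], [150, 3, 91], [150, 3, 91], [5, 16, 93], [12, 100, 132]]
296 [[12, 99, 142], [165, 6, 92], [120, 3, 91], [150, 3, 91], [13, 19, 92], [12, 102, 130]]
297 [[13, 99, 142], [150, 3, 92], [0, 0, 91], [150, 
[... 3033 characters left out ...]
............#................
..............................
..............................
..............................
..............................
..............................
..............................
posttop scene [0.71030084 0.12210296 0.218     ]
0.012 [318.3 346.2] [275.5 182.9]
0.125 [318.4 315.7] [271.1 172.9]
0.14 [318.4 311.1] [270.5 171.4]
0.15 [318.4 308. ] [270.  170.4]
0.155 [318.4 306.5] [269.8 169.9]
0.16 [318.4 304.9] [269.6 169.4]
0.165 [318.4 303.3] [269.3 168.9]
0.17 [318.5 301.7] [269.1 168.3]
0.185 [318.5 296.8] [268.4 166.7]
0.218 [318.5 285.5] [266.8 163. ]
[351.80994152 305.70467836] [343 295  19  23 342]
[267.18435754 211.48044693] [260 204  15  16 179]
```

```bash
python3 - <<'E'
from h import *
import pickle
t=pickle.load(open('top.pkl','rb'));s=pickle.load(open('scene.pkl','rb'))
print('finial',onz(t,267.2,211.5,.07),onz(s,352,304,.07),tri(t,(267.2,211.5),s,(352,304)))
print('post',onz(s,318.5,285.5,.218),onz(t,266.6,163.6,.218))
# board edge direction in top view at z=.018
for a,b in (((265,173),(249,236)),((293.5,178),(284,240))):
    d=onz(t,*a,.018)-onz(t,*b,.018);print(np.degrees(np.arctan2(d[1],d[0])))
c=cam('wrist'); st=status.read_state(); p=st['tool_pos']; M=R.from_rotvec(st['orientation']).as_matrix()
hsv=cv2.cvtColor(c['im'],cv2.COLOR_BGR2HSV); im=c['im'].astype(int)
# ring edges: left 232, right 413 measured by row scan
for r in (60,80,100):
    sat=hsv[r,:,1]; k=np.where(sat[200:450]<75)[0]+200; print(r,k.min(),k.max())
col=hsv[:,322,1]; k=np.where(col[:200]<75)[0]; print('col',k.min(),k.max())
for z in (p[2]-.004,p[2]+.002,p[2]+.006): print((M.T@(onz(c,322.5,81,z)-p)).round(4))
print(p,M.round(4).tolist())
E
```

```text
finial [0.62481977 0.13403235 0.07      ] [0.63017713 0.13607478 0.07      ] (array([0.62621542, 0.1343781 , 0.06280093]), np.float64(0.0011704827167472803))
post [0.71030084 0.12210296 0.218     ] [0.70898378 0.1224787  0.218     ]
-11.614866971108073
-6.566107114616302
60 233 411
80 231 413
100 234 410
col 0 199
[ 0.0899 -0.0005  0.0036]
[ 0.0894 -0.0005 -0.0024]
[ 0.0891 -0.0005 -0.0064]
[0.42863592 0.35478572 0.15578042] [[0.8181, 0.575, -0.0033], [0.575, -0.8181, -0.0023], [-0.004, -0.0001, -1.0]]
```

```bash
python3 go.py .5374 .1477 .1562 -8.5
```

```text
t 16.77 pos [0.4286 0.3548 0.1558] yaw 35.1 op 0.0134 F [ 0.2  0.1 -0.9] gf 45.0 q6 89 | shift [-30.1 232.   -0.3] mm turn 43.6 rows 6.1
```

Emit:
servo_tool --plan "-0.002 0.015 0 3;-0.005 0.04 0 8;-0.009 0.07 0 13;-0.013 0.1 0 19;-0.017 0.13 0 25;-0.021 0.16 0 31;-0.024 0.19 0 36;-0.027 0.212 0 40;-0.029 0.225 0 42.5;-0.03 0.231 0 43.6;-0.03 0.232 0 43.6;-0.03 0.232 0 43.6"

```text
t: 17.77
tool_pos: [0.5382, 0.1491, 0.1576]
orientation: [-3.133, 0.23, 0.002]
force: [-0.4, -0.4, 0.9]
opening: 0.0137
gripper_force: 45.0
```

Emit:
servo_tool --plan "0 0 0 0;0 0 0 0;0 0 0 0;0 0 0 0;0 0 0 0;0 0 0 0"

```text
t: 18.27
tool_pos: [0.5387, 0.1488, 0.1583]
orientation: [-3.133, 0.232, -0.0]
force: [0.3, -0.1, -1.9]
opening: 0.0136
gripper_force: 45.0
```

```bash
python3 - <<'E'
from h import *
from go import go
s=cam('scene');t=cam('top');c=cam('wrist'); go(.5374,.1477,.1562,-8.5)
P=[.6257,.1345,.1595]; print(proj(s,P),proj(t,P),proj(c,P),'tip',proj(c,[.6257,.1345,.086]))
a=cv2.resize(s['im'][255:365,290:400],(495,495),interpolation=cv2.INTER_CUBIC);b=cv2.resize(c['im'][:,120:520],None,fx=.6,fy=.6)
o=np.zeros((495,745,3),np.uint8);o[:,:495]=a;o[:b.shape[0],500:500+b.shape[1]]=b
u=cv2.resize(t['im'][150:240,235:305],None,fx=2.2,fy=2.2);o[290:290+u.shape[0],500:500+u.shape[1]]=u
cv2.imwrite('pics/f.png',o)
E
```

```text
t 18.42 pos [0.5387 0.1486 0.1583] yaw -8.5 op 0.0138 F [ 0.3 -0.  -1.4] gf 45.0 q6 109 | shift [-1.2  1.1  2.1] mm turn 0.0 rows 0.1
[355.53946431 274.37755494] [262.72309841 205.2172571 ] [325.20127339  84.020229  ] tip [323.9559769   94.58563029]
```

View pics/f.png

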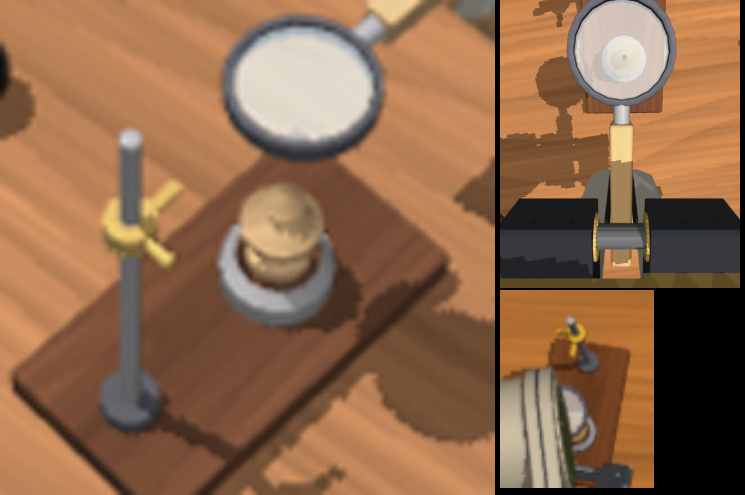

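The scene crop shows the lens centre near scene pixel (357.1,274.3), against a target of (355.5,274.4). The wrist view shows the finial tip dot through the lens at about (328,97), near the lens centre. The loupe is level and clear of the stand. A small correction of 1–2 mm follows.

```bash
python3 - <<'E'
from h import *
c=cam('wrist');st=status.read_state();p=st['tool_pos'];M=R.from_rotvec(st['orientation']).as_matrix()
tip=onz(c,328.3,96.7,.086);print('tip',tip,'in tool',M.T@(tip-p))
hsv=cv2.cvtColor(c['im'],cv2.COLOR_BGR2HSV);g=c['im'][:160].astype(int)
for r in (60,80,100):
    row=hsv[r]; k=np.where((row[200:450,2]<120)&(row[200:450,1]<60))[0]+200; print(r,k.min(),k.max())
L=onz(c,323.5,81.5,p[2]+.0033);print('lens',L,M.T@(L-p))
s=cam('scene');print('lens proj',proj(s,L)); q=onz(s,357.1,274.3,L[2]);print('scene lens',q)
E
```

```text
tip [0.6243638  0.13235023 0.086     ] in tool [0.08710884 0.00338127 0.07227504]
60 234 411
80 232 406
100 234 410
lens [0.62644358 0.1349     0.16157625] [ 0.08878794  0.00054837 -0.00330109]
lens proj [355.54385801 274.10631673]
scene lens [0.62515497 0.13716316 0.16157625]
```

Emit:
servo_tool --plan "-0.001 0.001 0.001 0;-0.0015 0.002 0.002 0;-0.0015 0.002 0.002 0;-0.0015 0.002 0.002 0;-0.0015 0.002 0.002 0;-0.0015 0.002 0.002 0;-0.0015 0.002 0.002 0;-0.0015 0.002 0.002 0;-0.0015 0.002 0.002 0;-0.0015 0.002 0.002 0;-0.0015 0.002 0.002 0;-0.0015 0.002 0.002 0"

```text
t: 19.52
tool_pos: [0.537, 0.1468, 0.1563]
orientation: [-3.133, 0.233, 0.0]
force: [0.4, -0.8, -0.4]
opening: 0.0136
gripper_force: 45.0
```

```bash
python3 - <<'E'
from go import *
go(.5374,.1477,.1562,-8.5)
print(abs(status.read_state()['dq']).max())
print(robot.close_job())
E
```

```text
t 19.52 pos [0.537  0.1468 0.1563] yaw -8.5 op 0.0136 F [ 0.4 -0.8 -0.4] gf 45.0 q6 109 | shift [ 0.3 -0.9  0.1] mm turn -0.0 rows 0.0
0.0023421187630831607
the job is handed in; nothing more can be done
None
```

I handed the job in at 19.5 s with both knobs in the square box, the spindle flat in the long tray, and the loupe held steady over the finial within about 3 mm of the tip and mark by my measurements; no verdict was returned.

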